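# Set the try square against the shelf board under the hold-down lever

## Task

Get the little shelf board ready for marking: swing the steel hold-down lever well clear, away from the robot, and lay the try square with its stock standing on the counter flush along the board's edge that faces the robot and its blade across the top of the board where the lever's knob was. Then swing the lever back so that its knob is over the blade, leaving the stock flush, and let go. Leave the cup, canister and saucer where they stand.

Things in the scene. Friction and masses are not known exactly. Their poses are not given: they have to be found in the camera images.
- board: Rectangular brown wooden shelf board lying flat, fixed to the counter (it cannot move): 160 mm along its x, 300 mm along its y, 20 mm thick. Origin at the centre of its underside, at counter height; z up. Its +x points away from the robot (within about 0.3 rad of world x), so the long edge facing the robot is at its x = -80 mm.
- lever (a joint): Flat steel hold-down lever turning about a vertical pin on the board, in rad, range -0.4 to 1.6; it stays where it is left (about 1 N at the knob moves it). At 0 it points along the board's -y; growing values swing it counter-clockwise seen from above, so at 1.57 it points along the board's +x. It starts between -0.2 and 0.35, over the place for the blade.
- lever_knob (a point): Centre of the top of the upright black cylindrical knob on the lever, 65 mm from the pin; knob diameter 18 mm, standing from 34 to 70 mm above the counter. It can be pinched from above and led round.
- lever_pivot (a point): Where the lever's pin meets the top of the board, at board x = -10, y = +50, z = 20 mm. The lever's bar is 18 mm wide, reaches 78 mm from the pin, its underside and top are 28 and 34 mm above the counter: it passes 4 mm over the top of a laid blade.
- square: Try square, about 0.5 kg, on the counter. Wooden stock 34 mm (its x) by 130 mm (its y) by 25 mm tall; steel blade 36 mm wide from the stock's middle along +x, from x = 17 to 167 mm, 21 to 24 mm above the stock's underside, so 1 mm above the 20 mm board when laid. Origin: centre of the stock's underside, z up. The inner face that goes against the board is at x = +17 mm.
- square_grip (a point): Middle of the top of the wooden grip rib on the middle of the stock: x = 0, y = 0, z = 57 mm in the square's frame. The rib is 34 mm along x, 22 mm along y and stands from 25 to 57 mm high; take it from above across its 22 mm.
- face_left (a point): Point on the stock's inner face near its +y end: x = 17, y = 60, z = 10 mm in the square's frame.
- face_right (a point): Point on the stock's inner face near its -y end: x = 17, y = -60, z = 10 mm in the square's frame.
- blade_tip (a point): Middle of the free end of the blade: x = 167, y = 0, z = 22.5 mm in the square's frame.
- cup: Bystander: green ceramic cup, 76 mm across, 75 mm high; origin at the centre of its underside.
- canister: Bystander: closed white plastic canister with a grey lid, 90 mm across, 130 mm high; origin at the centre of its underside.
- saucer: Bystander: glass saucer, 110 mm across, 18 mm high; origin at the centre of its underside.
Things that resemble listed ones, but are neither listed nor needed, are in the scene too. Several things have the shape of the square; the one meant has the colours described above.

How it is judged:
By the outcome, as a careful person would: the job done as asked, in the order asked, and still so for the second after the job is handed in, with the robot touching nothing.
It also fails if it takes over 72 s, if anything falls off the work surface, if the arm or the gripper's body presses on something with over 40 N, if the wrist force passes 120 N, or if a joint passes its speed limit or range.

## Robot

A 7-joint arm with a two-finger parallel gripper is mounted at the origin on the work surface. World frame = base frame: x ahead of the robot, y to its left, z up, the work surface at z = 0. Lengths are in m, angles in rad, forces in N, time in s.
With the tool pointing down it reaches from about 0.425 to 0.95 m from the base axis. Payload 16.7 kg.
Tool frame: the origin (TCP) lies midway between the tips of the shut fingers; the grasp point (between the pads) lies 19 mm behind it (arm.grip_point_offset is the distance from the TCP to the grasp point, in m); z points along the fingers, y is the line along which they close (so a half turn about z gives the same grasp; the last joint's range is limited). The gripper opens to 94 mm and grips with 3 to 60 N. Pads are 16 mm wide; open, the fingers measure 119 mm over their backs; the gripper's body (75 mm by 177 mm) begins 78 mm behind the grasp point.
Start: joints at [-1.268, 0.426, 0.074, 1.606, -0.034, 1.111, -0.067], TCP at [0.295, 0.607, 0.205] pointing down, gripper open.
Joint ranges: [-2.85, 2.85], [-0.5, 2.14], [-1.23, 1.37], [0.21, 2.46], [-1.02, 4.16], [0.16, 2.05], [-2.73, 2.73]. Speed limits (rad/s): [1.89, 1.89, 2.39, 2.39, 3.01, 3.01, 3.01].

## Interface

Orientations are given as a unit quaternion [w, x, y, z].
In Python, from workcell import arm, imaging, ticket gives the robot as it stands.
- The arm moves only by the shell command python3 -m pendant 'ROWS' [OPENING] [FORCE]. ROWS is JSON, a list that holds one entry, the list of rows, each a list of 6 numbers: the shift along the world's x, y, z in mm, then the turn, a rotation vector about the world's x, y, z in degrees. A call has 1 to 20 rows; each row shifts and turns the commanded pose from where the row before left it; what a row does not reach is not made up. A row lasts 1/10 s, in which the tool goes at most 50 mm and 8.59 degrees, less where a joint would pass 70% of its speed; a pose out of reach is approached as far as the arm can. A call is refused whole if a number of a shift passes 50 or a number of a turn 8.59, either way. A call with a gripper value outside its range is refused whole. OPENING is the opening, from 0 (shut) to 1 (fully open), set as the call begins (- or left out, the last holds). The fingers move at their own pace and stop on an object; FORCE is the grip in N (left out, the last holds). Time passes only in rows, so rows that do not move let the fingers close. It gives the time, the measured TCP pose, the force, the opening and the grip force at its end, in the units of the state.
- arm.sense(): the state, without advancing time (a new reading comes with each control period).
- imaging.read_camera(name): name is "scene" or "top" or "wrist"; returns a dict with "image" (420x560x3 uint8, blue, green, red), "K" (3x3 intrinsics, pixels), "D" ([k1, k2, p1, p2, k3] as OpenCV has them; the pictures are not rectified), "pose" (4x4, takes a point from camera to world coordinates); the wrist camera has in their place "T_tool_cam" (4x4, takes a point from camera to tool coordinates, whose origin is the TCP and whose axes are the flange's). Camera axes: x right, y up, looking along -z (the intrinsics and any distortion apply to the point x, -y, -z); pixel columns grow to the right and rows downward; lengths in m; the calibration is good to about 2 mm. A picture is of the moment at which its call begins: read the wrist's pose just before it. There is no depth.
- ticket.sign_off(): hands the job in; it is judged then, once.
The state is a dict: "time": time; "joint_pos": joint angles; "qd": joint speeds; "joint_torque": joint torques, N m; "tool_pos": TCP position; "tool_rot": TCP orientation; "contact_force": force on the tool from outside, world axes, zero at the start; "ft_torque": the same for the moment, N m; "opening": finger opening in m; "grip_force": force on a finger pad.
Only numpy, scipy, OpenCV 4.12 (cv2) and the standard library are available. Lean on these libraries where they do the work, as an engineer would, in place of code of your own. Each camera call takes 0.05 s, during which the arm holds its last target. There are 200 camera calls.

## Working session

There is one attempt and no reset: what is moved stays moved. The work goes in short steps, Python scripts to look and compute and a shell command to move; the robot and the scene stay as the last step left them, time stands still between calls to the robot, and variables do not carry over. Pictures are saved under pics/ and viewed, at most 10 in all, crops included, and the job is handed in when it is done.

```bash
mkdir -p pics; ls
cat > h.py <<'E'
import numpy as np, cv2
from workcell import arm, imaging, ticket
from scipy.spatial.transform import Rotation as R
def cam(n):
    if n=="wrist":
        s=arm.sense(); c=imaging.read_camera(n); T=np.eye(4)
        q=s["tool_rot"]; T[:3,:3]=R.from_quat([q[1],q[2],q[3],q[0]]).as_matrix(); T[:3,3]=s["tool_pos"]
        c["pose"]=T@np.array(c["T_tool_cam"])
    else: c=imaging.read_camera(n)
    return c
def px2w(c,uv,z):
    n=cv2.undistortPoints(np.array([[uv]],float),np.array(c["K"]),np.array(c["D"],float))[0,0]
    P=np.array(c["pose"]); d=P[:3,:3]@np.array([n[0],-n[1],-1]); o=P[:3,3]
    return o+d*(z-o[2])/d[2]
def w2px(c,p):
    P=np.array(c["pose"]); q=P[:3,:3].T@(np.array(p)-P[:3,3]); q=q*[1,-1,-1]
    return cv2.projectPoints(q.reshape(1,1,3),np.zeros(3),np.zeros(3),np.array(c["K"]),np.array(c["D"],float))[0][0,0]
E
python3 - <<'E'
from h import *
import pickle
for n in ("top","scene"):
    c=cam(n); pickle.dump(c,open(n+".pkl","wb")); 
    im=c["image"]; cv2.imwrite(f"pics/{n}0.png",cv2.resize(im,(784,588),interpolation=cv2.INTER_CUBIC)); print(n,np.round(c["pose"],3).tolist())
print(arm.sense())
E
```

```text
pics
top [[0.0, 0.995, -0.102, 0.427], [-1.0, -0.002, -0.019, -0.081], [-0.019, 0.102, 0.995, 1.373], [0.0, 0.0, 0.0, 1.0]]
scene [[-0.248, -0.572, 0.782, 1.751], [0.969, -0.158, 0.192, 0.221], [0.014, 0.805, 0.593, 0.993], [0.0, 0.0, 0.0, 1.0]]
{'time': 0.1, 'joint_pos': array([-1.26752838,  0.42662981,  0.07384875,  1.60653443, -0.03411047,
        1.11081226, -0.06713969]), 'qd': array([ 0.00029063, -0.00279455, -0.00054434, -0.00243014,  0.00217955,
        0.00015611,  0.00040833]), 'joint_torque': array([ 6.93651644e-03, -9.37473893e+01,  3.67570169e+00, -4.55045414e+01,
       -4.88627760e-02,  1.68508018e-02,  6.85429441e-06]), 'tool_pos': array([0.29512914, 0.60662167, 0.20487575]), 'tool_rot': array([-9.45487924e-05,  2.24490203e-01,  9.74476184e-01, -5.54453304e-04]), 'contact_force': array([0.38257467, 0.298342  , 0.68871722]), 'ft_torque': array([ 0.05522248, -0.02389505, -0.01265068]), 'grip_force': 0.0, 'opening': 0.09391801801296422}
```

View pics/top0.png

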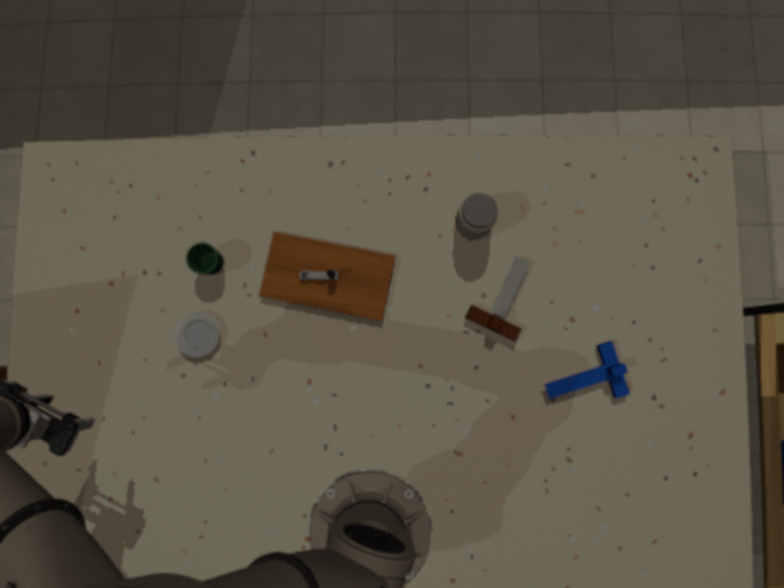

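View pics/scene0.png

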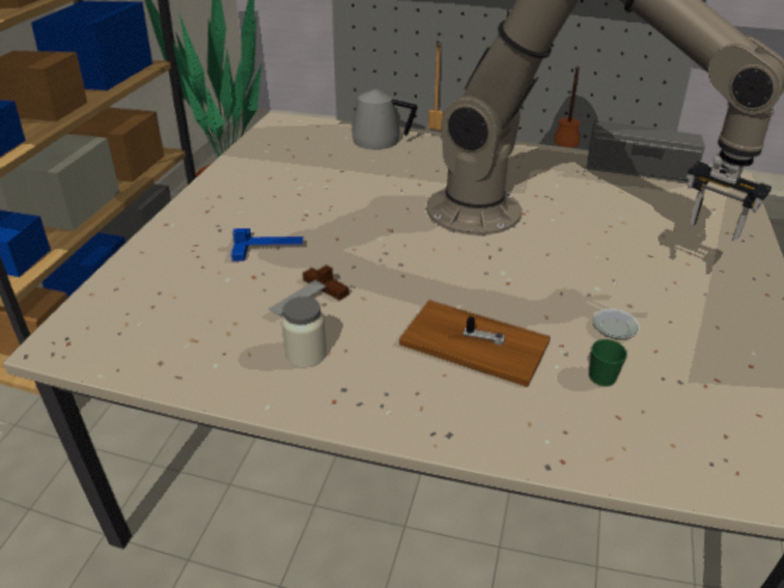

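The top view (784-px scale) shows two square-shaped things: the brown wood and steel one at (493,323), and an all-blue one at (590,375). I choose the brown one by the description. The board is at (328,277), the knob at (331,273), and the pin end at (304,275). Next is a close crop to check.

Run:
```python
from h import *
import pickle
c=pickle.load(open("top.pkl","rb")); im=c["image"][155:255,180:380]
im=cv2.convertScaleAbs(im,alpha=1.6)
cv2.imwrite("pics/crop1.png",cv2.resize(im,None,fx=4,fy=4,interpolation=cv2.INTER_CUBIC))
```

```text
(no output)
```

View pics/crop1.png

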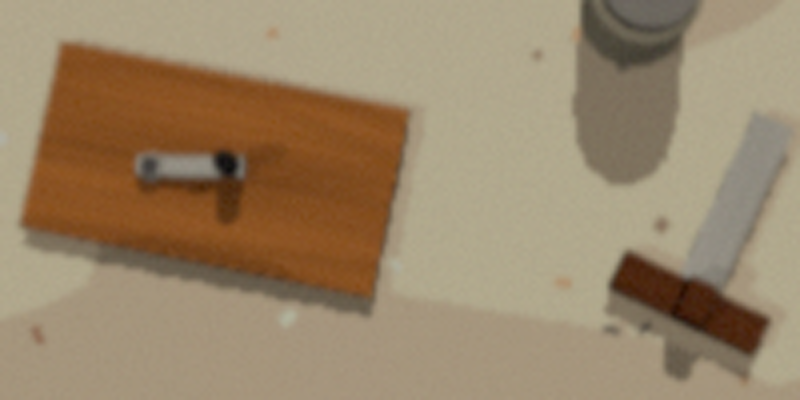

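The crop confirms the brown stock, with rib at (698,300), and steel blade with tip at (774,120). The board corners, pin (150,168) and knob (226,161) are also clear.

```bash
cat >> h.py <<'E'
def fit(model,pts):
    m=np.array(model,float)[:,:2];p=np.array(pts)[:,:2]; a=m-m.mean(0);b=p-p.mean(0)
    th=np.arctan2((a[:,0]*b[:,1]-a[:,1]*b[:,0]).sum(),(a*b).sum())
    Rm=np.array([[np.cos(th),-np.sin(th)],[np.sin(th),np.cos(th)]]); t=p.mean(0)-Rm@m.mean(0)
    return th,t,Rm,np.round(((m@Rm.T+t)-p)*1000,1)
E
python3 - <<'E'
from h import *
import pickle
c=pickle.load(open("top.pkl","rb"))
f=lambda u,v,z: px2w(c,((u+.5)/4-.5+180,(v+.5)/4-.5+155),z)
b=[f(*p,.02) for p in [(62,42),(410,108),(373,298),(22,228)]]
th,t,Rm,r=fit([(.08,.15),(.08,-.15),(-.08,-.15),(-.08,.15)],b); print("board",th,t,r.tolist())
pin=Rm@[-.01,.05]+t; print("pin",pin,f(150,168,.034))
k=f(226,161,.07); print("knob",k,np.linalg.norm(k[:2]-pin)); d=Rm.T@(k[:2]-pin); print("lever",np.arctan2(d[0],-d[1]))
q=[f(*p,.025) for p in [(628,251),(770,318),(752,355),(611,287)]]+[f(755,113,.024),f(793,127,.024)]
th2,t2,R2,r=fit([(.017,.065),(.017,-.065),(-.017,-.065),(-.017,.065),(.167,.018),(.167,-.018)],q); print("sq",th2,t2,r.tolist(),"rib",f(698,300,.057))
for L in [0,-.1,.1,.2]:
  print(L)
for n,p in [("cup",(0,0))]: pass
# canister, cup, saucer centres from 784-scale
g=lambda u,v,z: px2w(c,((u+.5)/1.4-.5,(v+.5)/1.4-.5),z)
print("can",g(480,210,.13),"cup",g(204,257,.075),"sau",g(199,338,.018))
kn=lambda a: pin+Rm@(.065*np.array([np.sin(a),-np.cos(a)]))
print("knob at 0,1.2,1.5",kn(0),kn(1.2),kn(1.5))
E
```

```text
board -0.19381321356624787 [0.5967538  0.10070288] [[0.0, 0.6], [-0.5, -1.1], [0.5, -0.8], [0.0, 1.3]]
pin [0.59657113 0.15169275] [0.59534804 0.1531644  0.034     ]
knob [0.59630924 0.0857803  0.07      ] 0.06591296875714468
lever 0.18983994146618194
sq -0.4467506764421601 [ 0.48462232 -0.2899901 ] [[1.1, 0.9], [0.0, -0.9], [-0.5, -1.5], [-0.1, 1.3], [1.6, 0.7], [-2.1, -0.5]] rib [ 0.48526431 -0.29127317  0.057     ]
0
-0.1
0.1
0.2
can [ 0.72754711 -0.24912466  0.13      ] cup [0.63388248 0.37976117 0.075     ] sau [0.44837029 0.40564913 0.018     ]
knob at 0,1.2,1.5 [0.584052   0.08790975] [0.65148298 0.11691216] [0.65930879 0.13469314]
```

The fits agree to about 2 mm. The pin-to-knob distance measures 65.9 mm against 65 stated, and the lever is at about 0.19 rad. I'll move above the knob, turning the fingers to the tangent at mid-swing.

```bash
python3 -m pendant '[[[22,-37,0,0,0,-2],[22,-37,0,0,0,-2],[22,-37,0,0,0,-2],[22,-37,0,0,0,-2],[22,-37,0,0,0,-2],[22,-37,0,0,0,-2],[22,-37,0,0,0,-2],[22,-37,0,0,0,-2],[22,-37,0,0,0,-2],[22,-37,0,0,0,-2],[22,-37,0,0,0,-2],[22,-37,0,0,0,-2],[22,-37,0,0,0,-2],[15,-40,0,0,0,-2],[0,0,0,0,0,0],[0,0,0,0,0,0],[0,0,0,0,0,0]]]' 0.6 10
python3 - <<'E'
from h import *
c=cam("wrist"); cv2.imwrite("pics/w1.png",cv2.convertScaleAbs(c["image"],alpha=1.4)); import pickle; pickle.dump(c,open("w1.pkl","wb"))
P=c["pose"];print(np.round(P,3).tolist()); s=arm.sense(); print(s["contact_force"],s["joint_pos"])
q=s["tool_rot"];print(R.from_quat([q[1],q[2],q[3],q[0]]).as_matrix().round(3).tolist())
E
```

```text
time: 1.8
tool_pos: [0.5959, 0.0871, 0.2052]
tool_rot: [-0.0, 0.453, 0.892, -0.0]
contact_force: [-0.2, 0.4, 0.6]
opening: 0.0564
grip_force: 0.0
[[0.807, -0.565, -0.171, 0.546], [0.591, 0.773, 0.233, 0.156], [0.001, -0.289, 0.957, 0.384], [0.0, 0.0, 0.0, 1.0]]
[-0.33870262  1.07932408  0.23835632] [-0.57248251  0.32291499  0.40175061  1.79266294 -0.1436111   1.05512554
  0.51302387]
[[-0.59, 0.807, -0.001], [0.807, 0.59, 0.0], [0.001, -0.0, -1.0]]
```

View pics/w1.png

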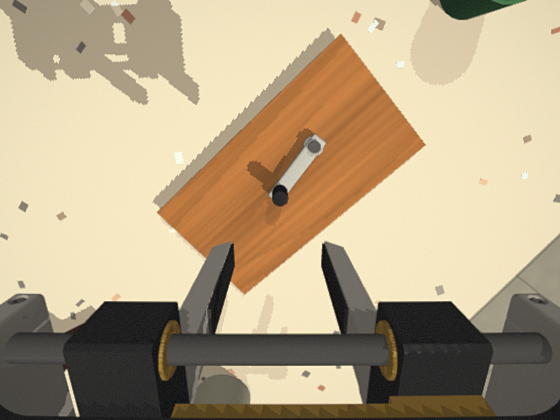

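The wrist view shows the knob at (280,195), the pin at (314,146), and board corners (342,34), (425,145), (245,293) and (158,211). I'll use these to refine the board pose.

Run:
```python
from h import *
import pickle
c=pickle.load(open("w1.pkl","rb")); f=lambda u,v,z: px2w(c,(u,v),z)
b=[f(*p,.02) for p in [(342,34),(425,145),(245,293),(158,211)]]
th,t,Rm,r=fit([(-.08,.15),(.08,.15),(.08,-.15),(-.08,-.15)],b); print("board",th,t,r.tolist())
pin=Rm@[-.01,.05]+t; print("pin",pin,f(314,146,.034)); print("knob px70/34:",[w2px(c,(.5963,.0858,z)) for z in (.07,.034)])
k=f(280,198,.07);print("knob",k,np.linalg.norm(k[:2]-pin))
```

```text
board -0.20317785240442765 [0.59840258 0.10570804] [[-0.8, 1.9], [1.8, 1.8], [0.4, -1.8], [-1.4, -1.9]]
pin [0.59869741 0.15669738] [0.59788303 0.15582266 0.034     ]
knob px70/34: [array([276.40956135, 201.64042861]), array([276.48557621, 193.59822908])]
knob [0.59701872 0.09132545 0.07      ] 0.06539347713046667
```

```bash
python3 -m pendant '[[[1,1.5,-30,0,0,0],[0,0,-30,0,0,0],[0,0,-30,0,0,0],[0,0,-28,0,0,0],[0,0,0,0,0,0],[0,0,0,0,0,0]]]'
python3 - <<'E'
from h import *
c=cam("wrist"); cv2.imwrite("pics/w2.png",cv2.resize(cv2.convertScaleAbs(c["image"],alpha=1.4)[100:400,130:430],None,fx=2,fy=2)); import pickle; pickle.dump(c,open("w2.pkl","wb"))
print([(w2px(c,(.5967,.0886,z))-[130,100])*2 for z in (.07,.034)])
E
```

```text
time: 2.45
tool_pos: [0.5972, 0.0882, 0.0879]
tool_rot: [-0.0, 0.453, 0.892, -0.0]
contact_force: [0.7, -0.2, -0.1]
opening: 0.0564
grip_force: 0.0
[array([292.63332834, 286.83940062]), array([292.89617219, 251.72732048])]
```

View pics/w2.png

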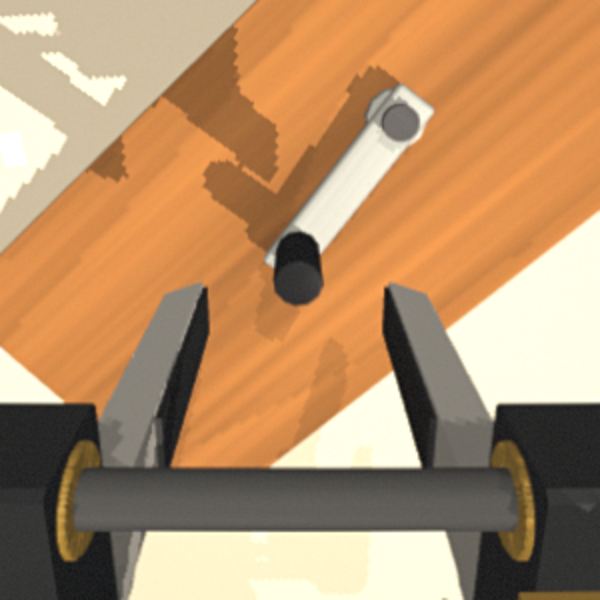

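The knob top is at (299,284) and the fingertips straddle it evenly at (197,287) and (393,287). Descend and pinch.

```bash
python3 -m pendant '[[[1,1.5,-24,0,0,0],[0,0,-24,0,0,0],[0,0,0,0,0,0]]]'; python3 -m pendant '[[[0,0,0,0,0,0],[0,0,0,0,0,0],[0,0,0,0,0,0],[0,0,0,0,0,0],[0,0,0,0,0,0],[0,0,0,0,0,0],[0,0,0,0,0,0]]]' 0 10
python3 - <<'E'
import numpy as np
pin=np.array([.5972,.1548]); th=-.197; p=None
for a in [.19]+list(np.arange(.33,1.53,.15)):
    w=a+th; k=pin+.065*np.array([np.sin(w),-np.cos(w)])
    print(round(a,2),k.round(4), None if p is None else ((k-p)*1000).round(1)); p=k
E
```

```text
time: 2.8
tool_pos: [0.5975, 0.0893, 0.0388]
tool_rot: [-0.001, 0.453, 0.891, -0.0]
contact_force: [-0.8, 0.0, 0.7]
opening: 0.0567
grip_force: 0.0
time: 3.5
tool_pos: [0.5985, 0.0889, 0.0397]
tool_rot: [0.0, 0.454, 0.891, 0.0]
contact_force: [-0.5, -0.5, 5.8]
opening: 0.0179
grip_force: 10.0
0.19 [0.5967 0.0898] None
0.33 [0.6058 0.0904] [9.1 0.6]
0.48 [0.6154 0.0924] [9.5 2. ]
0.63 [0.6245 0.0958] [9.1 3.4]
0.78 [0.633  0.1005] [8.5 4.7]
0.93 [0.6407 0.1065] [7.7 6. ]
1.08 [0.6474 0.1135] [6.7 7. ]
1.23 [0.653  0.1215] [5.6 8. ]
1.38 [0.6574 0.1302] [4.3 8.7]
```

```bash
python3 -m pendant '[[[9,0.5,0,0,0,0],[9.5,2,0,0,0,0],[9,3.5,0,0,0,3],[8.5,4.5,0,0,0,3],[8,6,0,0,0,3],[7,7,0,0,0,3],[5.5,8,0,0,0,3],[4.5,8.5,0,0,0,3],[2.5,7,0,0,0,3],[0,0,0,0,0,0],[0,0,0,0,0,0]]]'
```

```text
time: 4.6
tool_pos: [0.6621, 0.1358, 0.0395]
tool_rot: [0.0, 0.284, 0.959, 0.0]
contact_force: [2.3, 0.4, 0.8]
opening: 0.0177
grip_force: 10.0
```

```bash
python3 -m pendant '[[[0,0,0,0,0,0],[0,0,0,0,0,0],[0,0,0,0,0,0],[0,0,30,0,0,0],[0,0,40,0,0,0],[0,0,40,0,0,0],[-16,-38,0,0,0,1],[-16,-39,0,0,0,1],[-16,-39,0,0,0,1],[-16,-39,0,0,0,1],[-16,-39,0,0,0,1],[-16,-39,0,0,0,1],[-16,-39,0,0,0,1],[-16,-39,0,0,0,0],[-16,-39,0,0,0,0],[-16,-39,0,0,0,0],[-17,-37,0,0,0,0],[0,0,0,0,0,0],[0,0,0,0,0,0],[0,0,0,0,0,0]]]' 0.6
python3 - <<'E'
from h import *
c=cam("wrist"); cv2.imwrite("pics/w3.png",cv2.convertScaleAbs(c["image"],alpha=1.4)); import pickle; pickle.dump(c,open("w3.pkl","wb"))
print([w2px(c,p) for p in [(.4853,-.2905,.057),(.485+.167*.902,-.290-.167*.432,.0225)]])
E
```

```text
time: 6.6
tool_pos: [0.4852, -0.2891, 0.1494]
tool_rot: [-0.0, 0.224, 0.975, 0.0]
contact_force: [0.1, 0.0, -0.3]
opening: 0.0564
grip_force: 0.0
[array([275.27256514, 212.8020345 ]), array([276.59077581, 335.5955821 ])]
```

View pics/w3.png

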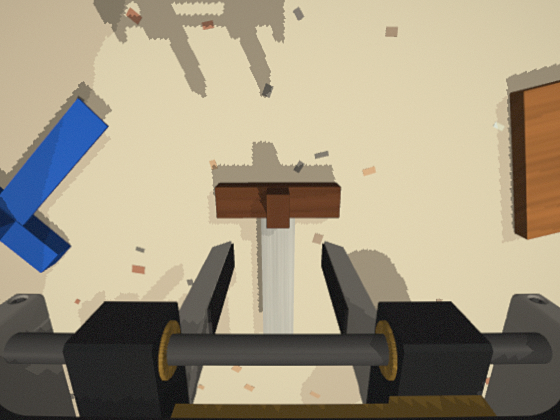

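The rib top is at (278,211) against a predicted (275,213), and the stock lies square to the fingers. Descend onto the rib and grip.

```bash
python3 -m pendant '[[[0.5,1,-30,0,0,0],[0,0,-30,0,0,0],[0,0,-30,0,0,0],[0,0,-20,0,0,0],[0,0,-7,0,0,0],[0,0,0,0,0,0]]]' && python3 -m pendant '[[[0,0,0,0,0,0],[0,0,0,0,0,0],[0,0,0,0,0,0],[0,0,0,0,0,0],[0,0,0,0,0,0],[0,0,0,0,0,0],[0,0,0,0,0,0]]]' 0 40
```

```text
time: 7.25
tool_pos: [0.4853, -0.2882, 0.0319]
tool_rot: [-0.001, 0.224, 0.975, 0.0]
contact_force: [0.2, 0.4, 1.5]
opening: 0.0563
grip_force: 0.0
time: 7.95
tool_pos: [0.4855, -0.2891, 0.0328]
tool_rot: [0.0, 0.224, 0.974, 0.0]
contact_force: [-1.0, 1.3, 7.3]
opening: 0.0217
grip_force: 40.0
```

```bash
python3 -m pendant '[[[0,0,10,0,0,0],[0,0,20,0,0,0],[0,0,20,0,0,0],[0,25,0,0,0,1],[0,25,0,0,0,1],[0,25,0,0,0,1],[0,25,0,0,0,1],[0,25,0,0,0,1],[0,25,0,0,0,1],[0,25,0,0,0,1],[0,25,0,0,0,1],[0,25,0,0,0,1],[0,25,0,0,0,1],[0,25,0,0,0,1],[0,25,0,0,0,1],[0,25,0,0,0,1],[0,25,0,0,0,1.5],[0,25,0,0,0,0],[2.5,25,0,0,0,0],[0,0,0,0,0,0]]]' && python3 -m pendant '[[[0,0,0,0,0,0],[0,0,0,0,0,0],[0,0,0,0,0,0]]]'
python3 - <<'E'
from h import *
c=cam("wrist"); cv2.imwrite("pics/w4.png",cv2.convertScaleAbs(c["image"],alpha=1.4)); import pickle; pickle.dump(c,open("w4.pkl","wb"))
c=cam("top"); pickle.dump(c,open("top2.pkl","wb"))
cv2.imwrite("pics/crop2.png",cv2.resize(cv2.convertScaleAbs(c["image"],alpha=1.6)[155:255,160:300],None,fx=5,fy=5,interpolation=cv2.INTER_CUBIC))
E
```

```text
time: 9.95
tool_pos: [0.4879, 0.1142, 0.0828]
tool_rot: [0.0, 0.098, 0.995, 0.0]
contact_force: [1.0, -0.0, -3.8]
opening: 0.0217
grip_force: 40.0
time: 10.25
tool_pos: [0.4877, 0.1099, 0.0826]
tool_rot: [-0.0, 0.1, 0.995, -0.0]
contact_force: [-0.6, 0.4, -5.0]
opening: 0.0216
grip_force: 40.0
```

View pics/w4.png

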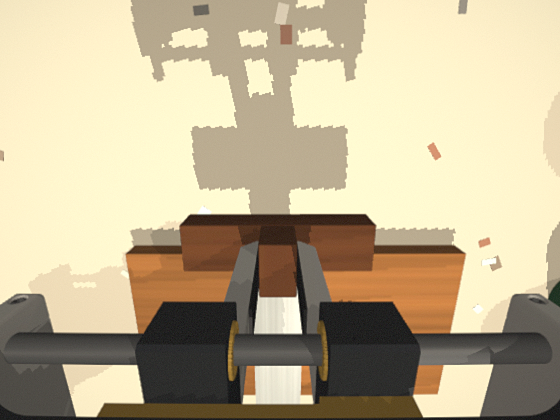

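The square is held with its blade over the board, and the stock edge (182–375, 215) is parallel to the board's front edge (127–464, ~253). I'll check the numbers.

Run:
```python
from h import *
import pickle
c=pickle.load(open("w4.pkl","rb")); s=arm.sense(); q=s["tool_rot"]; M=R.from_quat([q[1],q[2],q[3],q[0]]).as_matrix()
print("tool y deg",np.degrees(np.arctan2(M[1,1],M[0,1])))
hsv=cv2.cvtColor(c["image"],cv2.COLOR_BGR2HSV)
for u in (135,145,155,165,172,385,400,415,430,445,457):
    col=hsv[235:275,u]; g=c["image"][235:275,u].astype(int).sum(1); print(u,g[6:24].tolist())
```

```text
tool y deg 78.48906970532714
135 [354, 362, 360, 351, 267, 127, 109, 128, 125, 122, 113, 127, 154, 232, 273, 272, 283, 289]
145 [358, 360, 363, 337, 244, 126, 118, 129, 133, 120, 116, 111, 156, 231, 267, 274, 277, 290]
155 [307, 303, 309, 294, 217, 115, 109, 117, 124, 130, 118, 121, 152, 239, 270, 275, 286, 291]
165 [298, 308, 312, 294, 216, 118, 115, 118, 112, 115, 106, 99, 137, 215, 248, 249, 256, 254]
172 [305, 305, 313, 293, 220, 113, 115, 113, 118, 115, 103, 108, 130, 202, 251, 242, 235, 236]
385 [359, 362, 369, 322, 211, 118, 113, 120, 124, 121, 113, 117, 176, 257, 289, 275, 274, 266]
400 [359, 365, 363, 319, 204, 120, 118, 121, 120, 117, 120, 124, 178, 254, 285, 278, 271, 262]
415 [358, 363, 367, 322, 206, 117, 109, 114, 120, 121, 122, 129, 172, 257, 292, 275, 265, 267]
430 [360, 361, 366, 312, 199, 113, 116, 117, 111, 120, 117, 120, 182, 258, 283, 275, 267, 262]
445 [362, 360, 364, 309, 195, 116, 114, 114, 121, 128, 114, 123, 181, 260, 284, 276, 262, 263]
457 [509, 515, 511, 517, 525, 486, 343, 169, 108, 112, 116, 123, 187, 262, 279, 274, 265, 262]
```

View pics/crop2.png

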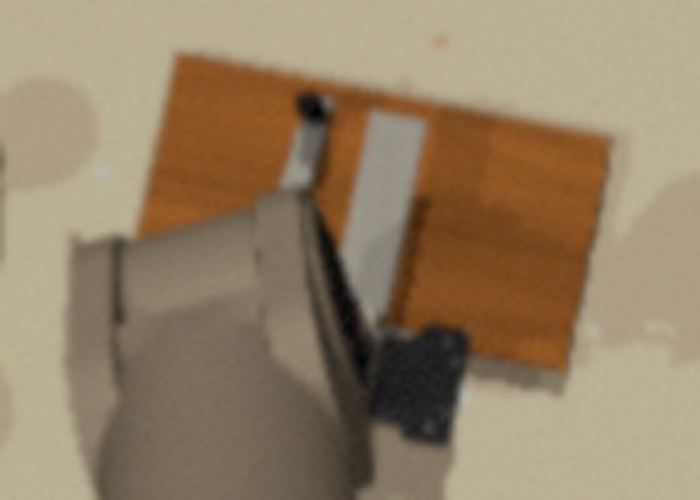

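Run:
```python
from h import *
import pickle
c=pickle.load(open("w4.pkl","rb")); s=arm.sense()
a,b=[px2w(c,p,.02) for p in [(127,253),(464.5,253)]]   # image left = -y
print("front corners",a,b,np.linalg.norm(a-b)); 
q=s["tool_rot"]; M=R.from_quat([q[1],q[2],q[3],q[0]]).as_matrix(); p=np.array(s["tool_pos"])
y=(b-a)/np.linalg.norm(b-a); x=np.array([y[1],-y[0],0]); m=(a+b)/2
print("edge angle",np.degrees(np.arctan2(y[1],y[0])),"TCP in board: x",-.08+(p-m)@x,"y",(p-m)@y)
l,r=[px2w(c,v,.075) for v in [(182,222),(375,222)]]; print("stock ends",l,r,np.linalg.norm(l-r)); mm=(l+r)/2; print("stock centre y",(mm-m)@y)
t=pickle.load(open("top2.pkl","rb")); f=lambda u,v,z: px2w(t,((u+.5)/5-.5+160,(v+.5)/5-.5+155),z)
B=[f(*k,.02) for k in [(177,53),(612,137),(565,372)]]; th,T,Rm,res=fit([(.08,.15),(.08,-.15),(-.08,-.15)],B); print(th,T,res.tolist())
tip=[f(*k,.074) for k in [(372,108),(428,120)]]; print("tip in board",[Rm.T@(k[:2]-T) for k in tip]); print("TCP in board",Rm.T@(p[:2]-T)); k=f(312,104,.07);d=Rm.T@(k[:2]-T)-[-.01,.05];print("lever",np.arctan2(d[0],-d[1]),np.linalg.norm(d))
```

```text
front corners [ 0.48944648 -0.02372258  0.02      ] [0.5482405  0.26544605 0.02      ] 0.2950851270446915
edge angle 78.50723146611288 TCP in board: x -0.10829955227801041 y -0.01662801902513595
stock ends [0.45624105 0.05363045 0.075     ] [0.4812227  0.17672661 0.075     ] 0.1256055199083188
stock centre y -0.01555370296426153
-0.19652116082372303 [0.59653953 0.10175811] [[0.4, 0.9], [0.1, -0.6], [-0.5, -0.3]]
tip in board [array([0.06028255, 0.00288615]), array([ 0.05954472, -0.03408566])]
TCP in board [-0.10829759 -0.01294774]
lever 1.4533040937031818 0.06647007962172183
```

Both cameras agree: the gap to the board edge is about 11 mm, the angle matches, and blade y ≈ −15 mm. Lower the square.

```bash
python3 -m pendant '[[[0,0,-20,0,0,0],[0,0,-15,0,0,0],[0,0,-8,0,0,0],[0,0,-4,0,0,0],[0,0,-2,0,0,0],[0,0,0,0,0,0],[0,0,0,0,0,0],[0,0,0,0,0,0]]]' && python3 -m pendant '[[[2,-0.4,0,0,0,0],[2,-0.4,0,0,0,0],[2,-0.4,0,0,0,0],[0,0,0,0,0,0],[0,0,0,0,0,0]]]'
```

```text
time: 11.15
tool_pos: [0.4881, 0.111, 0.0339]
tool_rot: [0.0, 0.1, 0.995, 0.0]
contact_force: [0.0, -0.4, -4.8]
opening: 0.0217
grip_force: 40.0
time: 11.65
tool_pos: [0.4938, 0.1097, 0.0334]
tool_rot: [-0.0, 0.1, 0.995, -0.0]
contact_force: [-0.5, -0.3, -4.8]
opening: 0.022
grip_force: 40.0
```

```bash
python3 -m pendant '[[[1,-0.2,-0.5,0,0,0],[1,-0.2,0,0,0,0],[1,-0.2,0,0,0,0],[1,-0.2,0,0,0,0],[0,0,0,0,0,0],[0,0,0,0,0,0]]]' && python3 -m pendant '[[[1,-0.2,-0.5,0,0,0],[1,-0.2,0,0,0,0],[0,0,0,0,0,0],[0,0,0,0,0,0]]]'
```

```text
time: 12.25
tool_pos: [0.4978, 0.1089, 0.033]
tool_rot: [-0.0, 0.1, 0.995, -0.0]
contact_force: [-0.4, -0.0, -4.6]
opening: 0.0217
grip_force: 40.0
time: 12.65
tool_pos: [0.4982, 0.1088, 0.0329]
tool_rot: [-0.001, 0.1, 0.995, -0.0]
contact_force: [-13.7, 0.2, 19.6]
opening: 0.022
grip_force: 40.0
```

Contact: 14 N against the board edge, and the stock is down on the counter. Push slightly more, then release and look.

```bash
python3 -m pendant '[[[1,-0.2,0.5,0,0,0],[0,0,0,0,0,0],[0,0,0,0,0,0]]]' - 15 && python3 -c "
from h import *;print(arm.sense()['ft_torque'])" && python3 -m pendant '[[[0,0,0,0,0,0],[0,0,0,0,0,0],[0,0,0,0,0,0],[0,0,0,0,0,0],[0,0,0,0,0,0],[0,0,20,0,0,0],[0,0,30,0,0,0],[0,0,40,0,0,0],[0,0,40,0,0,0],[0,0,0,0,0,0],[0,0,0,0,0,0]]]' 0.6 10
python3 - <<'E'
from h import *
import pickle
c=cam("wrist"); pickle.dump(c,open("w5.pkl","wb"))
cv2.imwrite("pics/w5.png",cv2.resize(cv2.convertScaleAbs(c["image"],alpha=1.4)[150:400,110:490],None,fx=2.1,fy=2.1))
E
```

```text
time: 12.95
tool_pos: [0.5003, 0.1085, 0.0329]
tool_rot: [-0.0, 0.1, 0.995, -0.0]
contact_force: [-5.9, 1.3, 1.8]
opening: 0.0216
grip_force: 15.0
[ 0.40057963  1.37349117 -0.06880832]
time: 14.05
tool_pos: [0.5012, 0.1085, 0.1637]
tool_rot: [0.001, 0.1, 0.995, 0.001]
contact_force: [-0.8, 0.2, -0.2]
opening: 0.0563
grip_force: 0.0
```

View pics/w5.png

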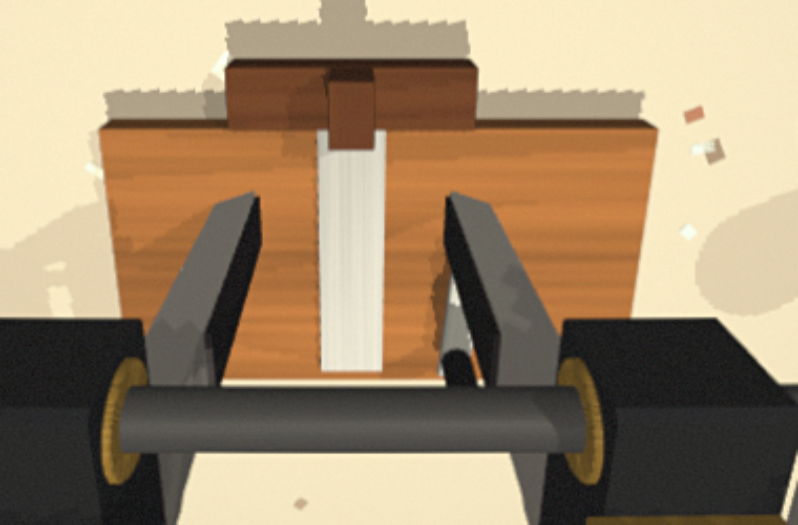

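The square lies with its blade across the board. The stock's inner edge is at v≈130 at both ends, along the board edge. I'll quantify the flushness.

Run:
```python
from h import *
import pickle
c=pickle.load(open("w5.pkl","rb")); g=c["image"].astype(int).sum(2).astype(float)
def edge(u,lo,hi):
    col=g[lo:hi,u-2:u+3].mean(1); d=np.diff(col); i=d.argmax()
    w=d[max(i-2,0):i+3]; return lo+max(i-2,0)+(w*np.arange(len(w))).sum()/w.sum()+.5
S=[(u,edge(u,203,222)) for u in (223,232,241,250,310,318,326,332)]
Bd=[(u,edge(u,203,222)) for u in (165,180,195,210,345,360,380,400,415)]
W=np.array([px2w(c,p,.025)[:2] for p in S]); V=np.array([px2w(c,p,.02)[:2] for p in Bd])
print(np.round(S,1).tolist(),np.round(Bd,1).tolist())
k=np.polyfit(V[:,1],V[:,0],1); print("board edge ang",np.arctan(k[0]),"stock ang",np.arctan(np.polyfit(W[:,1],W[:,0],1)[0]))
print("gap mm (+=short of board)",np.round((np.polyval(k,W[:,1])-W[:,0])*np.cos(np.arctan(k[0]))*1000,2))
```

```text
[[223.0, 211.9], [232.0, 211.8], [241.0, 212.0], [250.0, 211.8], [310.0, 211.9], [318.0, 211.9], [326.0, 211.9], [332.0, 211.9]] [[165.0, 210.9], [180.0, 210.9], [195.0, 210.7], [210.0, 210.7], [345.0, 210.6], [360.0, 210.6], [380.0, 210.5], [400.0, 210.5], [415.0, 210.6]]
board edge ang 0.1979804588777232 stock ang 0.19923459409260066
gap mm (+=short of board) [0.31 0.37 0.06 0.29 0.16 0.14 0.13 0.15]
```

The stock is flush within about 0.3 mm and parallel within 0.001 rad. Return to the knob.

```bash
python3 -m pendant '[[[32,5.4,0,0,0,-4],[32,5.4,0,0,0,-4],[32,5.4,0,0,0,-4],[32,5.4,0,0,0,-4],[31,5.4,0,0,0,-4],[0,0,0,0,0,0],[0,0,0,0,0,0],[0,0,-30,0,0,0],[0,0,-30,0,0,0],[0,0,-15,0,0,0],[0,0,0,0,0,0],[0,0,0,0,0,0]]]'
python3 - <<'E'
from h import *
c=cam("wrist")
cv2.imwrite("pics/w6.png",cv2.resize(cv2.convertScaleAbs(c["image"],alpha=1.4)[100:400,130:430],None,fx=2,fy=2))
E
```

```text
time: 15.3
tool_pos: [0.6599, 0.1352, 0.0886]
tool_rot: [0.0, 0.271, 0.963, -0.0]
contact_force: [0.4, -0.2, 0.8]
opening: 0.0563
grip_force: 0.0
```

View pics/w6.png

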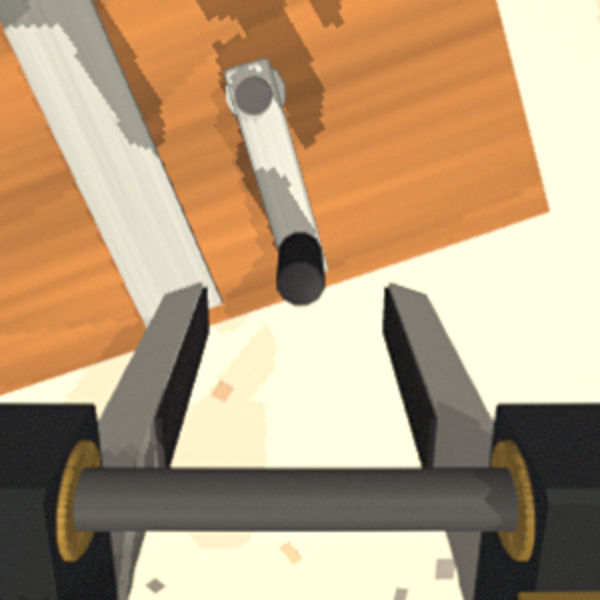

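The knob top at (300,283) is centred between the fingertips. Descend and pinch.

```bash
python3 -m pendant '[[[1,0.5,-24,0,0,0],[0,0,-23,0,0,0],[0,0,0,0,0,0],[0,0,0,0,0,0]]]' && python3 -m pendant '[[[0,0,0,0,0,0],[0,0,0,0,0,0],[0,0,0,0,0,0],[0,0,0,0,0,0],[0,0,0,0,0,0],[0,0,0,0,0,0],[0,0,0,0,0,0]]]' 0 10
python3 - <<'E'
import numpy as np
pin=np.array([.5972,.1545]); th=-.197; p=None
for a in np.linspace(1.46,.1,10):
    w=a+th; k=pin+.065*np.array([np.sin(w),-np.cos(w)])
    print(round(a,2),k.round(4), None if p is None else ((k-p)*1000).round(1)); p=k
E
```

```text
time: 15.75
tool_pos: [0.6614, 0.1358, 0.0423]
tool_rot: [0.0, 0.271, 0.963, 0.0]
contact_force: [0.9, -0.8, 0.6]
opening: 0.0567
grip_force: 0.0
time: 16.45
tool_pos: [0.661, 0.1359, 0.0411]
tool_rot: [0.0, 0.271, 0.963, 0.0]
contact_force: [-0.6, 0.2, 1.7]
opening: 0.0177
grip_force: 10.0
1.46 [0.6591 0.1348] None
1.31 [0.6555 0.1257] [-3.7 -9.1]
1.16 [0.6505 0.1173] [-5.  -8.4]
1.01 [0.6443 0.1097] [-6.2 -7.6]
0.86 [0.637  0.1031] [-7.3 -6.6]
0.7 [0.6288 0.0977] [-8.2 -5.4]
0.55 [0.6199 0.0936] [-8.9 -4.1]
0.4 [0.6104 0.0909] [-9.4 -2.7]
0.25 [0.6007 0.0896] [-9.7 -1.3]
0.1 [0.5909 0.0898] [-9.8  0.2]
```

```bash
python3 -m pendant '[[[-3.5,-9,0,0,0,-2],[-5,-8.5,0,0,0,-2],[-6,-7.5,0,0,0,-2],[-7.5,-6.5,0,0,0,-2],[-8,-5.5,0,0,0,-2],[-9,-4,0,0,0,-2],[-9.5,-2.5,0,0,0,-2],[-9.5,-1.5,0,0,0,-2],[-10,0,0,0,0,-2],[0,0,0,0,0,0],[0,0,0,0,0,0]]]'; python3 -m pendant '[[[0,0,0,0,0,0],[0,0,0,0,0,0],[0,0,0,0,0,0],[0,0,0,0,0,0],[0,0,30,0,0,0],[0,0,40,0,0,0],[0,0,40,0,0,0],[-25,-45,20,0,0,0],[-25,-45,0,0,0,0],[-25,-45,0,0,0,0],[-25,-45,0,0,0,0],[-25,-45,0,0,0,0],[0,0,0,0,0,0],[0,0,0,0,0,0]]]' 0.6
python3 - <<'E'
from h import *
import pickle
c=cam("top"); pickle.dump(c,open("top3.pkl","wb"))
cv2.imwrite("pics/crop3.png",cv2.resize(cv2.convertScaleAbs(c["image"],alpha=1.6)[155:255,165:325],None,fx=5,fy=5,interpolation=cv2.INTER_CUBIC))
E
```

```text
time: 17.55
tool_pos: [0.592, 0.0907, 0.0409]
tool_rot: [-0.001, 0.418, 0.909, -0.0]
contact_force: [-1.2, -2.5, 3.9]
opening: 0.0177
grip_force: 10.0
time: 18.95
tool_pos: [0.4728, -0.1255, 0.1694]
tool_rot: [0.0, 0.419, 0.908, 0.0]
contact_force: [1.1, -1.3, -0.2]
opening: 0.0564
grip_force: 0.0
```

View pics/crop3.png

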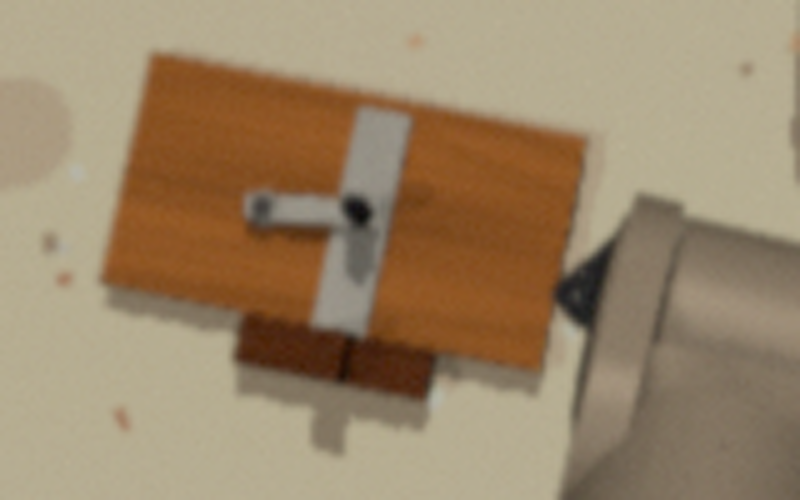

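The top view shows the knob at (358,211) over the blade. The stock edge, (245,316)–(437,353), lies along the board edge at the same slope, and the arm is clear. Handing in.

```bash
python3 -c "
from workcell import ticket;print(ticket.sign_off())"
```

```text
the job is handed in; nothing more can be done
None
```

The job is handed in: the square lies flush along the board (about 0.3 mm when measured before the lever's return, checked only by eye after), the knob is back over the blade and the arm is clear, at about 19 s; I viewed 11 pictures, one over the limit of 10.

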